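# Set up the soap-bar inspection lamp

### The arm

A 6-joint arm with a two-finger parallel gripper is mounted at the origin on the work surface. World frame = base frame: x ahead of the robot, y to its left, z up, the work surface at z = 0. Lengths are in m, angles in rad, forces in N, time in s.
With the tool pointing down it reaches from about 0.275 to 0.725 m from the base axis. Payload 5.6 kg.
Tool frame: the origin (TCP) lies at the very end of the fingers, on their centre line; the grasp point (between the pads) lies 19 mm behind it; z points along the fingers, y is the line along which they close (so a half turn about z gives the same grasp; the last joint's range is limited). The gripper opens to 85 mm and grips with 20 to 120 N. Pads are 22 mm wide; open, the fingers measure 114 mm over their backs; the gripper's body (76 mm by 85 mm) begins 54 mm behind the grasp point. The pads swing forward as they close: fully open they stand 13 mm farther back than shut.
Start: joints at [-1.015, 0.255, 0.108, 0, -1.424, -0.285], TCP at [0.147, -0.53, 0.231] pointing down, gripper open.
Joint ranges: [-2.95, 2.95], [-1.21, 1.97], [-1.09, 1.5], [-2.87, 1.71], [-2.94, -0.07], [-3.05, 3.05]. Speed limits (rad/s): [2.57, 2.57, 3.14, 3.14, 3.14, 3.14].

### API

Orientations are given as a 3x3 rotation matrix whose columns are the frame's x, y, z axes.
In Python, from station import robot gives the robot as it stands.
- The arm moves only by the tool send_rows, never from a script. Its argument "motion" is text: rows parted by semicolons, each of 5 numbers parted by spaces: the shift along the tool's x, y, z in m, then the turn about the tool's z in rad, then the closure, from 0 (fully open) to 1 (shut). A call has 1 to 20 rows; each row is the pose to reach, as a shift and turn from the pose commanded when the call began, along the tool's axes at that moment; what a row does not reach only later rows make up. A row lasts 1/8 s, in which the tool goes at most 62.5 mm and 10.7 degrees, less where a joint would pass 70% of its speed; a pose out of reach is approached as far as the arm can. A call with a gripper value outside its range is refused whole. The fingers move at their own pace and stop on an object; the grip force is fixed at half the most. Time passes only in rows, so rows that repeat a pose let the fingers close. It gives the time, the measured TCP pose, the force, the opening and the grip force at its end, in the units of the state.
- robot.observe(): the state, without advancing time (a new reading comes with each control period).
- robot.snapshot(name): name is "side" or "top"; returns a dict with "color" (384x512x3 uint8, blue, green, red), "depth" (384x512 float32, m along the optical axis (not along the pixel's ray), 0 where there is no reading), "fx", "fy", "cx", "cy" (pixels), "k1" (the pictures are not rectified: a ray, as slopes to the right and down, at radius r is drawn at 1 + k1 r^2 times it, then the intrinsics apply), "T" (4x4, takes a point from camera to world coordinates). Camera axes: x right, y down, z forward; pixel columns grow to the right and rows downward; lengths in m; the calibration is good to about 2 mm. A picture is of the moment at which its call begins.
- robot.hand_in(): hands the job in; it is judged then, once.
Trained networks look in a picture, given as the dict that the camera call returned (one of the last four; its "shot" number tells which), for a name from the list of things; names that differ only in an ending like _2 or _b are one class to them, and where a whole thing is asked for, a point or a joint stands for the part that bears it (a point fixed in the world has none). Each returns a list of dicts, best first, with "score" (0 to 1); they miss things now and then, are a little off and sometimes report something else, mostly with a low value. They report only what shows in the picture. A call takes as long as a camera call.
- robot.search_frame(query, picture): "extent" ([centre column, centre row, width, height] in pixels, round what is visible of it).
- robot.trace(query, picture): "pixels" (384x512 bool, what is visible of it) and "extent" ([centre column, centre row, width, height] in pixels, round what is visible of it).
- robot.mark_of(query, picture): "uv" ([column, row] in pixels: a listed point, or the origin of a listed thing).
The state is a dict: "time": time; "qpos": joint angles; "joint_vel": joint speeds; "joint_efforts": joint torques, N m; "ee_pos": TCP position; "orientation": TCP orientation; "wrist_force": force on the tool from outside, world axes, zero at the start; "moment": the same for the moment, N m; "width": finger opening in m; "gripper_force": force on a finger pad.
Only numpy, scipy, OpenCV 4.12 (cv2) and the standard library are available. Lean on these libraries where they do the work, as an engineer would, in place of code of your own. Each camera call takes 0.05 s, during which the arm holds its last target. There are 200 camera calls.

### The job

Get the soap inspection station ready: push the sample carriage with its soap bar in under the lamp until it clicks fully home, and turn the click-stop collar on the lamp barrel until its lug stands at the long, broad index mark, resting in that click. Leave the other things on the table where they are, and let go of everything.

Things in the scene. Friction and masses are not known exactly. Their poses are not given: they have to be found in the camera images.
- station: Inspection station fixed to the table: white base plate 220 (x) x 250 (y) x 20 mm, origin under its middle; z up, x away from the robot, y to the side where the carriage sticks out. A lamp barrel leans over it. Its post (26 mm diameter, topped by a 30 x 36 mm head 172 mm high) stands at x -31, y -90 mm, lower than the collar.
- barrel: Fixed dark lamp barrel, origin on its axis at the lower (lens) end, z along the axis to the upper rear end, which leans 0.52 rad (30 degrees) from vertical towards the robot. 52 mm diameter below the collar; clamp 66 mm diameter from 34 to 56 mm along z; collar from 96 to 124 mm; rear end 44 mm diameter up to 141 mm. y is level, the station's y; x points up and away from the robot.
- collar_center (a point): Centre of the lamp's click-stop collar, on the barrel axis; belongs to the fixed barrel (same axes as barrel) and does not turn. The collar is a bright knurled aluminium ring round the barrel, 60 mm outer diameter, 28 mm long along the axis, with one lug 10 mm wide and 20 mm long along the axis reaching out to 46 mm from the axis.
- index_mark (a point): Middle of the long broad white index mark (9 x 26 mm) on the fixed barrel just below the collar, on the side facing up and away from the robot. Three thin short marks (2.5 x 10 mm) beside it show the other clicks: two on one side, one on the other.
- lug_tip (a point): Outer end of the collar's lug, 46 mm from the barrel axis, half-way along the collar; turns with the collar.
- collar (a joint): Angle of the collar, rad; grows counter-clockwise about the barrel's z (seen from the upper rear end). Clicks at 0, 0.45, 0.90, 1.35; the long broad mark is the third, 0.90. Lug direction from the barrel's x axis = value - 0.675. Starts in click 1 or 2. Leaving a click takes about 0.2 N m; released within 0.15 rad of a click it snaps in. End stops -0.06, 1.41.
- tab (a point): Middle of the outer face of the carriage's upright steel push tab: 70 mm wide (x), 8 mm thick, from 21 to 81 mm above the table (this point is at 66 mm). y points outwards, push towards -y; z up. The tab stands on the outer end of an aluminium plate that carries a soap bar 60 x 85 x 26 mm fixed in it (nearest side 58 mm inward of this point, top 57 mm above the table).
- carriage (a joint): How far the carriage is pushed in, m: 0 fully out, 0.060 fully home under the lamp (end stop). Starts between 0 and 0.012. It slides freely (1 N) to 0.046; there a sprung ball resists with up to about 8 N until 0.0535; past that it snaps home by itself and stays.
- bar_a_c (a point): Bystander: centre of a loose pale yellow soap bar, 80 x 55 x 28 mm, lying flat near the station.
- bar_b_c (a point): Bystander: centre of a loose cream soap bar, 80 x 55 x 28 mm, lying flat near the station.
- carton_c (a point): Bystander: centre of a loose cardboard carton, 100 x 70 x 40 mm, beside the station.
- bottle_c (a point): Bystander: centre of a white bottle, 64 mm diameter, 170 mm high, on the right.
- beaker_c (a point): Bystander: centre of a grey beaker, 80 mm diameter, 90 mm high, in front of the station.
- brush_grip (a point): Bystander: the handle of a wooden brush lying on the table on the left.

How it is judged:
At the end, for the whole second after the job is handed in: The collar rests at its third click, at the long broad mark (0.90 rad, within 0.11 rad); the carriage is home (at least 0.057 m of 0.060 m); both at rest and released (value of joint collar between 0.79 and 1.01 rad and value of joint carriage above 0.057 m and velocity of joint collar between -0.05 and 0.05 rad/s and velocity of joint carriage between -0.01 and 0.01 m/s); the robot touches nothing.
It fails at once if a bystander (soap bar, carton, bottle, beaker, brush) is moved more than 30 mm (distance of any of bar_a_c, bar_b_c, carton_c, bottle_c, beaker_c, brush_grip from where it was at the start of the episode above 0.03 m).
It also fails if it takes over 48 s, if anything falls off the work surface, if the arm or the gripper's body presses on something with over 40 N, if the wrist force passes 120 N, or if a joint passes its speed limit or range.

## Working session

There is one attempt and no reset: what is moved stays moved. The work goes in short steps, Python scripts to look and compute and a tool call to move; the robot and the scene stay as the last step left them, time stands still between calls to the robot, and variables do not carry over. Pictures are saved under pics/ and viewed, at most 10 in all, crops included, and the job is handed in when it is done.

Besides the shell and the picture viewer there is one more tool, called by a JSON object that holds its "name" and its "arguments", one argument or row to a line. send_rows: Moves the arm, as the interface text tells. Its arguments: {"type":"object","properties":{"motion":{"type":"string"}},"required":["motion"]}

```bash
mkdir -p pics; ls; cat > h.py <<'E'
import numpy as np, cv2
from station import robot
def ray(p,uv):
    K=np.array([[p['fx'],0,p['cx']],[0,p['fy'],p['cy']],[0,0,1.]])
    d=np.array([p['k1'],0,0,0.])
    return cv2.undistortPoints(np.array([[uv]],float),K,d)[0,0]
def w(p,uv,z=None):
    """world point from depth at pixel, or on plane z"""
    s=ray(p,uv);T=np.array(p['T']);d=np.array([s[0],s[1],1.])
    if z is None:
        u,v=int(round(uv[0])),int(round(uv[1]));a=p['depth'][max(v-1,0):v+2,max(u-1,0):u+2];a=a[a>0]
        k=np.median(a) if a.size else np.nan
    else: k=(z-T[2,3])/(T[:3,:3]@d)[2]
    return T[:3,:3]@(d*k)+T[:3,3]
def proj(p,X):
    T=np.linalg.inv(np.array(p['T']));c=T[:3,:3]@np.array(X)+T[:3,3];s=c[:2]/c[2]
    s=s*(1+p['k1']*(s@s));return np.array([s[0]*p['fx']+p['cx'],s[1]*p['fy']+p['cy']])
E
python3 - <<'E'
from h import *
np.set_printoptions(precision=4,suppress=True)
print(robot.observe()['ee_pos'],robot.observe()['orientation'])
ims=[]
for n in('side','top'):
    p=robot.snapshot(n);cv2.imwrite(f'pics/{n}0.png',p['color'])
    print(n,np.array(p['T']))
    for q in['station','barrel','collar_center','index_mark','lug_tip','tab','bar_a_c','bar_b_c','carton_c','bottle_c','beaker_c','brush_grip']:
        r=robot.mark_of(q,p)
        for k in r[:2]: print(q,round(k['score'],2),np.array(k['uv']),w(p,k['uv']))
E
```

```text
pics
[ 0.147  -0.5294  0.2304] [[-0.9636 -0.2675 -0.0006]
 [-0.2675  0.9636  0.0019]
 [ 0.0001  0.002  -1.    ]]
side [[ 0.9979 -0.0572  0.0312  0.5461]
 [-0.0627 -0.7138  0.6975 -0.7603]
 [-0.0176 -0.698  -0.7159  0.8955]
 [ 0.      0.      0.      1.    ]]
station 0.68 [270.4 252.3] [ 0.5903 -0.1542  0.0221]
barrel 0.65 [269.9 225.9] [ 0.5891 -0.1586  0.1427]
collar_center 0.94 [243.2 197.5] [ 0.5277 -0.1462  0.2391]
collar_center 0.31 [219.8 308.2] [ 0.4659 -0.3656  0.132 ]
index_mark 0.81 [258.6 200.4] [ 0.564  -0.1301  0.2084]
lug_tip 0.89 [259.1 195.5] [ 0.5652 -0.1436  0.24  ]
tab 0.65 [281.9 192.8] [0.6372 0.0118 0.0808]
bar_a_c 0.76 [207.6 217.1] [ 0.4145 -0.0199  0.0284]
carton_c 0.62 [296.4 325.9] [ 0.6335 -0.3744  0.0398]
bottle_c 0.89 [214.5 322.9] [ 0.4541 -0.3924  0.1211]
beaker_c 0.94 [199.3 238.8] [ 0.4048 -0.1444  0.089 ]
beaker_c 0.32 [222.4 309.7] [ 0.4711 -0.3677  0.1288]
brush_grip 0.74 [232.  151.4] [0.4881 0.2861 0.0187]
top [[ 0.003  -0.9916  0.129   0.4159]
 [-1.     -0.0029  0.0008 -0.0387]
 [-0.0004 -0.129  -0.9916  1.2265]
 [ 0.      0.      0.      1.    ]]
station 0.89 [286.  190.7] [ 0.5651 -0.1158  0.1957]
barrel 0.68 [291.2 191.8] [ 0.5568 -0.1271  0.2325]
collar_center 0.79 [292.  201.5] [ 0.5287 -0.1276  0.2475]
index_mark 0.8 [290.5 189.5] [ 0.5657 -0.1268  0.2148]
index_mark 0.73 [286.4 190.5] [ 0.5666 -0.1174  0.1891]
lug_tip 0.48 [300.6 189.1] [ 0.5722 -0.1586  0.1794]
tab 0.7 [244.3 169.7] [0.6478 0.0059 0.0813]
bar_a_c 0.87 [245.2 243. ] [0.42   0.0032 0.0276]
bar_b_c 0.73 [289.1 191.2] [ 0.5598 -0.1222  0.2229]
bar_b_c 0.65 [341.7 230.8] [ 0.4597 -0.3064  0.0286]
carton_c 0.74 [358.2 176.8] [ 0.6336 -0.3616  0.0413]
bottle_c 0.74 [368.2 232.5] [ 0.451  -0.3596  0.137 ]
beaker_c 0.84 [284.  249.3] [ 0.4001 -0.1222  0.007 ]
beaker_c 0.24 [241.2 168.7] [0.6672 0.0194 0.0022]
brush_grip 0.78 [157.3 223.7] [0.4813 0.2899 0.0175]
```

View pics/side0.png

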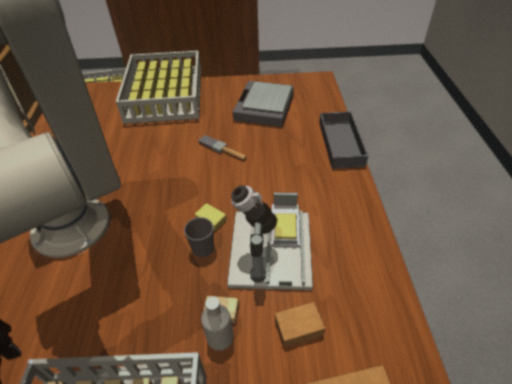

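View pics/top0.png

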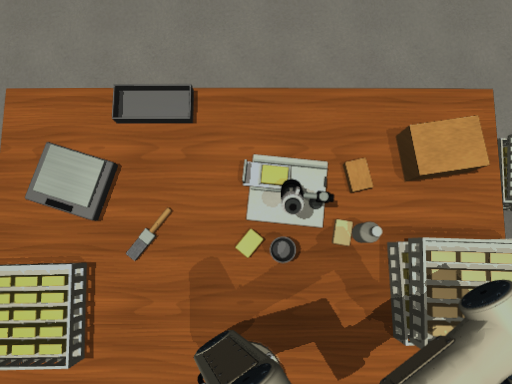

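The side picture shows the station around (270,240), with the collar near (243,197) and the tab at (285,198). In the top picture the station is at (287,190) and the tab at (246,172). I'll zoom in next.

```bash
python3 - <<'E'
from h import *
np.set_printoptions(precision=4,suppress=True)
P={n:robot.snapshot(n) for n in('side','top')}
a=P['side']['color'][170:300,210:330];b=P['top']['color'][140:270,225:345]
cv2.imwrite('pics/c0.png',np.hstack([cv2.resize(a,(400,433),interpolation=cv2.INTER_CUBIC),cv2.resize(b,(400,433),interpolation=cv2.INTER_CUBIC)]))
p=P['top']
# plate points by depth: world z ~0.02
pts=[]
for n,box in(('top',(235,140,345,240)),('side',(215,185,330,300))):
    p=P[n];L=[]
    for v in range(box[1],box[3]):
        for u in range(box[0],box[2]):
            X=w(p,(u,v))
            L.append([u,v,*X,*p['color'][v,u]])
    L=np.array(L);np.save(n+'.npy',L)
    m=(abs(L[:,4]-.02)<.006)&(L[:,5:].min(1)>110)
    r=cv2.minAreaRect(L[m][:,2:4].astype(np.float32));print(n,m.sum(),r, cv2.boxPoints(r))
    m=(abs(L[:,4]-.08)<.007)&(L[:,2]>.58)&(L[:,3]>-.06)
    r=cv2.minAreaRect(L[m][:,2:4].astype(np.float32));print('tabtop',m.sum(),r,L[m][:,2:5].mean(0))
    m=(L[:,4]>.215)
    print('high',m.sum(),L[m][:,2:5].min(0),L[m][:,2:5].max(0))
for n in P:
  for q in('tab','collar','carriage','lug_tip','barrel'):
    for k in robot.search_frame(q,P[n])[:2]:print(n,q,round(k['score'],2),np.array(k['extent']))
E
```

```text
top 2530 ((0.5944183468818665, -0.12844353914260864), (0.2566293776035309, 0.21780982613563538), 84.21512603759766) [[ 0.4731 -0.2451]
 [ 0.6898 -0.2671]
 [ 0.7157 -0.0118]
 [ 0.499   0.0102]]
tabtop 51 ((0.6508608460426331, 0.005156698636710644), (0.007655999157577753, 0.06529983878135681), 84.1953353881836) [0.6492 0.0052 0.0809]
high 441 [ 0.4997 -0.16    0.2151] [ 0.5731 -0.1023  0.2503]
side 2814 ((0.592498779296875, -0.1305692344903946), (0.24796494841575623, 0.21873219311237335), 84.22289276123047) [[ 0.4712 -0.2429]
 [ 0.6888 -0.2649]
 [ 0.7138 -0.0182]
 [ 0.4962  0.0038]]
tabtop 75 ((0.6474831104278564, 0.0078093563206493855), (0.006665282417088747, 0.0675157681107521), 85.31975555419922) [0.6485 0.0074 0.0786]
high 515 [ 0.4984 -0.1583  0.2152] [ 0.5698 -0.1045  0.2495]
side tab 0.57 [285.4 221.4  29.2  52.9]
side tab 0.19 [246.1 199.   31.4  29.4]
side collar 0.65 [247.4 202.4  28.9  25.5]
side carriage 0.77 [285.7 219.8  29.   52.5]
side lug_tip 0.72 [200.8 238.6  36.1  40. ]
side lug_tip 0.58 [245.4 198.4  27.6  25.9]
side barrel 0.64 [257.4 209.6  46.7  47.9]
top tab 0.75 [265.6 175.6  48.6  32.4]
top tab 0.4 [147.8 235.5  42.9  54. ]
top collar 0.7 [295.  198.3  28.3  22.5]
top collar 0.66 [283.9 250.2  26.4  28.4]
top carriage 0.92 [265.9 173.   44.7  31.6]
top lug_tip 0.64 [291.8 198.5  22.4  24.8]
top lug_tip 0.6 [263.9 174.9  51.4  32. ]
top barrel 0.81 [293.1 196.8  22.9  35.3]
```

View pics/c0.png

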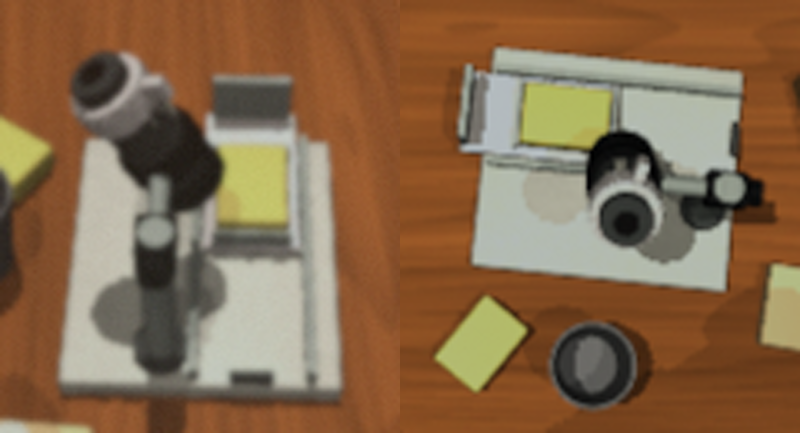

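The enlarged crop shows the station turned about -0.10 rad. The tab is at its +y end, and the lug is on the side of the collar away from the robot. I'll fit the barrel axis and the lug from the depth data.

```bash
cat > fit.py <<'E'
from h import *
from scipy.optimize import least_squares
np.set_printoptions(precision=4,suppress=True)
yaw=-.101;c,s=np.cos(yaw),np.sin(yaw)
ex=np.array([c,s,0]);ey=np.array([-s,c,0]);ez=np.array([0,0,1.])
B=np.c_[.866*ex+.5*ez,ey,-.5*ex+.866*ez]  # barrel axes
def cloud(p,c0,r=.08):
    T=np.array(p['T']);u0=proj(p,c0).astype(int);L=[]
    for v in range(u0[1]-45,u0[1]+45):
        for u in range(u0[0]-45,u0[0]+45):
            if p['depth'][v,u]>0:
                X=w(p,(u,v))
                if np.linalg.norm(X-c0)<r:L.append([*X,u,v,*p['color'][v,u]])
    return np.array(L)
E
python3 - <<'E'
from fit import *
c0=np.array([.54,-.13,.22])
for n in('side','top'):
    p=robot.snapshot(n);C=cloud(p,c0)
    q=(C[:,:3]-c0)@B
    def sdf(q):  # distance to union of coaxial cylinders (z rel. collar centre)
        r=np.hypot(q[:,0],q[:,1]);out=[]
        for R,a,b in((.03,-.014,.014),(.022,.014,.031),(.026,-.11,-.014),(.033,-.076,-.054)):
            d=np.c_[r-R,abs(q[:,2]-(a+b)/2)-(b-a)/2]
            out.append(np.linalg.norm(np.maximum(d,0),axis=1)+np.minimum(d.max(1),0))
        return np.min(out,0)
    k=C[:,2]>.15
    best=min((least_squares(lambda o:sdf(q[k]-o),x0,loss='soft_l1',f_scale=.002) for x0 in([0,0,0],[0,0,.02],[0,0,-.02],[.01,0,0],[-.01,0,0])),key=lambda r:r.cost)
    cc=c0+B@best.x;Q=q-best.x
    print(n,'collar centre',cc,'cost',best.cost,'med|res|',np.median(abs(sdf(Q[k]))),k.sum())
    r=np.hypot(Q[:,0],Q[:,1]);m=(r>.035)&(r<.05)&(abs(Q[:,2])<.012)
    print('lug pts',m.sum(),'ang',np.sort(np.arctan2(Q[m,1],Q[m,0])), 'z',Q[m,2].mean())
    for l in(-.675,-.225,.225,.675):
        print(l,proj(p,cc+B@np.array([.046*np.cos(l),.046*np.sin(l),0])))
    for j in robot.mark_of('lug_tip',p):print('net',j['score'],np.array(j['uv']))
    im=p['color'].copy();u=proj(p,cc).astype(int)
    im=cv2.resize(im[u[1]-25:u[1]+25,u[0]-25:u[0]+25],(400,400),interpolation=cv2.INTER_CUBIC)
    for l,col in((-.675,(0,0,255)),(-.225,(0,255,0)),(.225,(255,0,0)),(0,(255,255,0))):
        t=(proj(p,cc+B@np.array([.046*np.cos(l),.046*np.sin(l),0]))-u+25)*8+4 if col[0]*col[1]==0 else (proj(p,cc)-u+25)*8+4
        cv2.circle(im,tuple(t.astype(int)),4,col,1)
    cv2.imwrite(f'/tmp/{n}.png',im)
cv2.imwrite('pics/d0.png',np.hstack([cv2.imread('/tmp/side.png'),cv2.imread('/tmp/top.png')]))
E
```

```text
side collar centre [ 0.5296 -0.1283  0.2148] cost 0.0023151871156028635 med|res| 0.0008317380348286003 1083
lug pts 41 ang [-0.3592 -0.3573 -0.3553 -0.354  -0.3528 -0.3464 -0.3424 -0.3358 -0.3352
 -0.3258 -0.3219 -0.3212 -0.3195 -0.3185 -0.3182 -0.3139 -0.312  -0.3057
 -0.2979 -0.2919 -0.2862 -0.275  -0.27   -0.2692 -0.2577 -0.2533 -0.2522
 -0.2393 -0.2328 -0.2315 -0.2208 -0.2172 -0.2119 -0.21   -0.1984 -0.1813
 -0.1767 -0.173  -0.17   -0.1597 -0.1525] z 0.003459965812042199
-0.675 [256.3503 202.9134]
-0.225 [259.9593 195.8766]
0.225 [260.3275 189.6242]
0.675 [257.5186 185.4064]
net 0.81 [261.8 197.4]
top collar centre [ 0.5327 -0.1334  0.2158] cost 0.0014595018187875772 med|res| 0.0011739510128401399 660
lug pts 22 ang [-0.3081 -0.2643 -0.257  -0.2525 -0.2463 -0.229  -0.2015 -0.1855 -0.1804
 -0.1758 -0.1698 -0.159  -0.1371 -0.1234 -0.1222 -0.1168 -0.1112 -0.0891
 -0.0722 -0.0715 -0.0668 -0.0638] z 0.005750713493469947
-0.675 [305.3275 190.3346]
-0.225 [298.9412 186.5587]
0.225 [291.3411 185.7753]
0.675 [284.1135 188.1461]
net 0.77 [297.7 187.4]
```

View pics/d0.png

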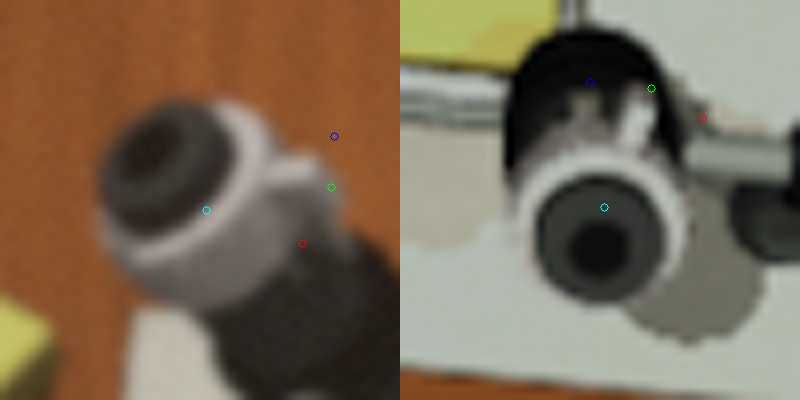

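{"name": "send_rows", "arguments": {
  "motion": "0 0 -0.06 0.18 1; 0 0 -0.12 0.36 1; 0 0 -0.13 0.372 1; 0 0 -0.13 0.372 1"
}}

```text
time: 2.6
ee_pos: [0.1474, -0.5301, 0.3616]
orientation: [[-0.995, 0.1, 0.001], [0.1, 0.995, -0.001], [-0.001, -0.001, -1.0]]
wrist_force: [0.1, 0.0, -1.3]
width: 0.0122
gripper_force: 0.0
```

```bash
cat >> fit.py <<'E'
cc=np.array([.531,-.131,.2153])
def rel(X,o=None):
    o=o or robot.observe();return np.array(o['orientation']).T@(np.array(X)-o['ee_pos'])
def st(x,y,z):return cc*[1,1,0]+x*ex+y*ey+z*ez
E
python3 - <<'E'
from fit import *
o=robot.observe();print(o['ee_pos'],o['orientation'],'ey',ey,o['width'],o['wrist_force'],o['time'])
print(rel(st(.042,-.036,.232)))
E
```

```text
[ 0.1474 -0.5301  0.3616] [[-0.995   0.1003  0.001 ]
 [ 0.1003  0.995  -0.001 ]
 [-0.0011 -0.0008 -1.    ]] ey [0.1008 0.9949 0.    ] 0.012245416000245878 [ 0.1154  0.0261 -1.2656] 2.6
[-0.3834  0.3997  0.1297]
```

{"name": "send_rows", "arguments": {
  "motion": "-0.04 0.042 0 0 1; -0.08 0.084 0 0 1; -0.12 0.126 0 0 1; -0.16 0.168 0 0 1; -0.2 0.21 0 0 1; -0.24 0.252 0 0 1; -0.28 0.294 0 0 1; -0.32 0.336 0 0 1; -0.36 0.376 0 0 1; -0.383 0.4 0 0 1; -0.383 0.4 0.05 0 1; -0.383 0.4 0.08 0 1; -0.383 0.4 0.08 0 1"
}}

```text
time: 4.22
ee_pos: [0.5667, -0.1701, 0.2771]
orientation: [[-0.995, 0.1, -0.009], [0.1, 0.995, 0.001], [0.009, 0.0, -1.0]]
wrist_force: [-0.2, 0.1, -0.2]
width: 0.0003
gripper_force: 0.0
```

```bash
python3 - <<'E'
from fit import *
print(rel(st(.042,-.036,.232)))
ims=[]
for n in('side','top'):
    p=robot.snapshot(n);u=proj(p,cc).astype(int)
    ims.append(cv2.resize(p['color'][u[1]-45:u[1]+35,u[0]-40:u[0]+40],(400,400),interpolation=cv2.INTER_CUBIC))
cv2.imwrite('pics/e0.png',np.hstack(ims))
E
```

```text
[-0.0029 -0.0007  0.0451]
```

View pics/e0.png

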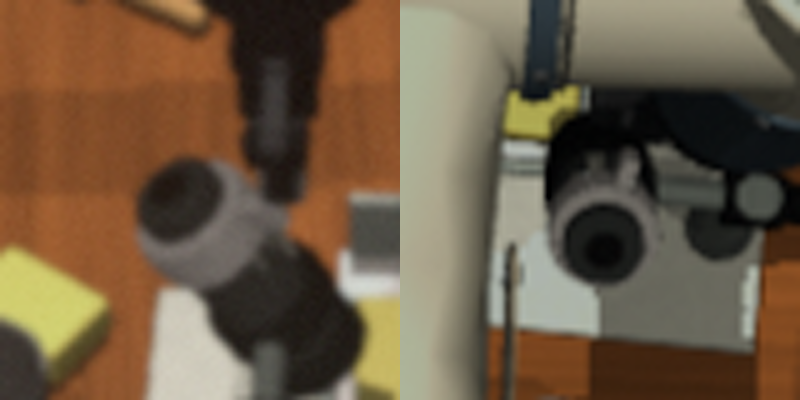

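The side crop shows the shut fingers above and beyond the collar, with the tip at (285,195) and nothing touching. In the top crop the lug is still visible at (630,165). Next I'll descend beside the lug.

{"name": "send_rows", "arguments": {
  "motion": "-0.003 -0.002 0.025 0 1; -0.003 -0.002 0.045 0 1; -0.003 -0.002 0.045 0 1"
}}

```text
time: 4.7
ee_pos: [0.5712, -0.1731, 0.2364]
orientation: [[-0.995, 0.101, -0.001], [0.101, 0.995, 0.0], [0.001, -0.0, -1.0]]
wrist_force: [1.1, -0.2, -0.2]
width: -0.0001
gripper_force: 0.0
```

{"name": "send_rows", "arguments": {
  "motion": "0 0.004 0 0 1; 0 0.008 0 0 1; 0 0.012 0 0 1; 0 0.012 0 0 1"
}}

```text
time: 5.2
ee_pos: [0.5728, -0.1606, 0.2366]
orientation: [[-0.995, 0.1, 0.0], [0.1, 0.995, -0.0], [-0.0, 0.0, -1.0]]
wrist_force: [0.1, 0.0, -0.5]
width: -0.0
gripper_force: 0.0
```

```bash
python3 - <<'E'
from fit import *
o=robot.observe();d=np.array(o['ee_pos'])-cc;print(d@ex,d@ey,o['ee_pos'],'F',np.array(o['wrist_force'])@np.c_[ex,ey,ez],o['time'])
E
```

```text
0.044544503644688864 -0.025263872210647745 [ 0.5728 -0.1606  0.2366] F [ 0.0573  0.0129 -0.456 ] 5.2
```

{"name": "send_rows", "arguments": {
  "motion": "0.002 0 0.004 0 1; 0.002 0.004 0.004 0 1; 0.002 0.006 0.004 0 1; 0.002 0.008 0.004 0 1; 0.002 0.01 0.004 0 1; 0.002 0.01 0.004 0 1"
}}

```text
time: 5.95
ee_pos: [0.5718, -0.1525, 0.2327]
orientation: [[-0.995, 0.102, 0.001], [0.102, 0.995, -0.003], [-0.001, -0.003, -1.0]]
wrist_force: [1.4, -6.3, -0.8]
width: 0.0002
gripper_force: 3.3
```

```bash
cat > s.py <<'E'
from fit import *
o=robot.observe();d=np.array(o['ee_pos'])-cc;print(d@ex,d@ey,d[2],'F',np.array(o['wrist_force'])@np.c_[ex,ey,ez],o['time'])
p=robot.snapshot('side')
for j in robot.mark_of('lug_tip',p):print('net',j['score'],np.array(j['uv']))
p=robot.snapshot('side');C=cloud(p,cc);Q=(C[:,:3]-np.array([ 0.5296,-0.1283,0.2148]))@B
r=np.hypot(Q[:,0],Q[:,1]);m=(r>.035)&(r<.05)&(abs(Q[:,2])<.012);print('ang',m.sum(),np.quantile(np.arctan2(Q[m,1],Q[m,0]),[0,.25,.5,.75,1]))
E
python3 s.py
```

```text
0.04279126426678379 -0.017290514408924065 0.01735797776089057 F [ 2.0714 -6.1387 -0.7813] 5.95
net 0.81 [259.8 192.8]
ang 10 [-0.5403 -0.3436 -0.3115 -0.2931 -0.2548]
```

{"name": "send_rows", "arguments": {
  "motion": "0 0.002 0 0 1; 0 0.004 0 0 1; 0 0.006 0 0 1; 0 0.006 0 0 1"
}}

```text
time: 6.6
ee_pos: [0.5725, -0.1499, 0.233]
orientation: [[-0.995, 0.103, 0.001], [0.103, 0.995, -0.009], [-0.001, -0.009, -1.0]]
wrist_force: [2.3, -16.9, -3.8]
width: -0.0003
gripper_force: 8.4
```

```bash
python3 s.py
```

```text
0.043175378370289896 -0.014590165832317125 0.01773814428524592 F [  3.9924 -16.5562  -3.8288] 6.6
net 0.62 [258.9 196.2]
ang 11 [-0.4983 -0.3113 -0.2809 -0.2628 -0.2303]
```

```bash
python3 - <<'E'
from fit import *
ims=[]
for n in('side','top'):
    p=robot.snapshot(n);u=proj(p,cc).astype(int)+[8,0]
    ims.append(cv2.resize(p['color'][u[1]-30:u[1]+20,u[0]-25:u[0]+25],(400,400),interpolation=cv2.INTER_CUBIC))
cv2.imwrite('pics/f0.png',cv2.convertScaleAbs(np.hstack(ims),alpha=1.6,beta=10))
E
```

```text
(no output)
```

View pics/f0.png

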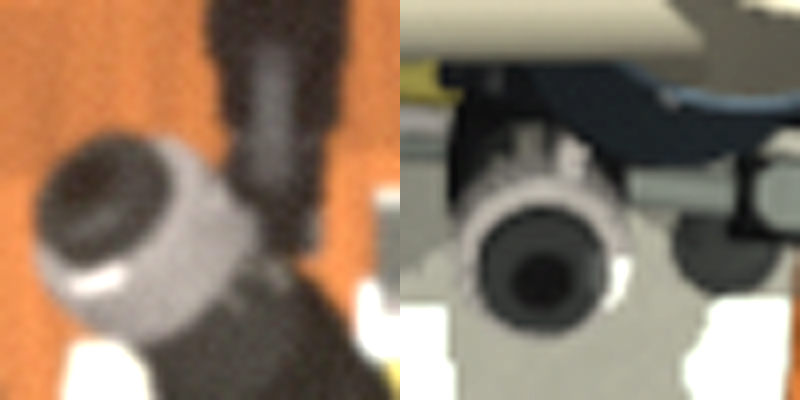

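The top crop shows the lug at (575,155) still in its old click and the finger pressing on its right side. I'll check the moment to see where the contact is.

```bash
python3 - <<'E'
from fit import *
o=robot.observe();S=np.c_[ex,ey,ez]
F=np.array(o['wrist_force'])@S;M=np.array(o['moment'])@S
print('F',F,'M',M,o['joint_efforts'],o['width'],o['qpos'])
r0=np.cross(F,M)/(F@F);print('line of action through (rel. ref, station axes)',r0,'dir',F/np.linalg.norm(F))
d=np.array(o['ee_pos'])-cc;print('tcp rel collar',d@S)
E
```

```text
F [  5.7036 -16.2357  -4.2805] M [-5.8667 -1.7415  0.1186] [  9.1278 -45.4578  24.0348  -0.1468  -1.0676  -0.1034] -0.00026191287361881075 [ 0.0132  0.3365  0.2219  0.0084 -1.4556 -1.6885]
line of action through (rel. ref, station axes) [-0.0298  0.0777 -0.3345] dir [ 0.3216 -0.9156 -0.2414]
tcp rel collar [ 0.0432 -0.0146  0.0177]
```

{"name": "send_rows", "arguments": {
  "motion": "0 0.001 0 0 1; 0 0.002 0 0 1; 0 0.003 0 0 1; 0 0.003 0 0 1"
}}

```text
time: 7.35
ee_pos: [0.5735, -0.1412, 0.233]
orientation: [[-0.995, 0.1, 0.003], [0.1, 0.995, 0.001], [-0.003, 0.001, -1.0]]
wrist_force: [3.3, 0.4, 3.1]
width: -0.0001
gripper_force: 2.5
```

```bash
python3 s.py
```

```text
0.043338172991122616 -0.005885545197045718 0.017692339691511016 F [3.2724 0.7477 3.1333] 7.35
net 0.58 [260.9 193.1]
net 0.56 [200.3 240.4]
net 0.45 [222.  309.6]
ang 16 [-0.3342 -0.3097 -0.2744 -0.0735  0.2071]
```

```bash
python3 - <<'E'
from fit import *
ims=[]
for n in('side','top'):
    p=robot.snapshot(n);u=proj(p,cc).astype(int)+[8,0]
    ims.append(cv2.resize(p['color'][u[1]-30:u[1]+20,u[0]-25:u[0]+25],(400,400),interpolation=cv2.INTER_CUBIC))
cv2.imwrite('pics/g0.png',cv2.convertScaleAbs(np.hstack(ims),alpha=1.6,beta=10))
E
```

```text
(no output)
```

View pics/g0.png

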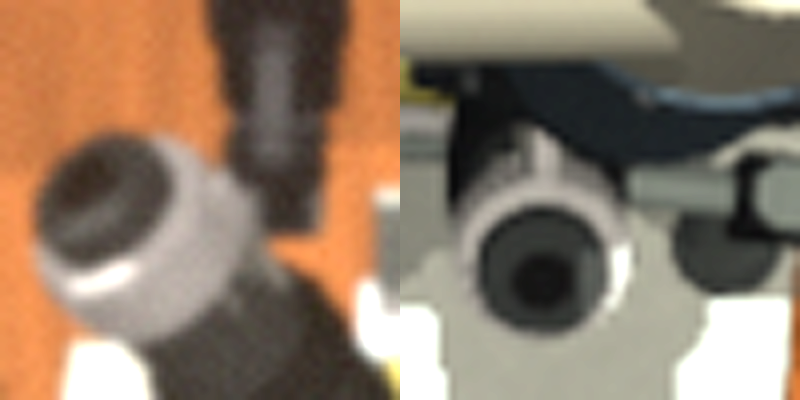

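The side crop still shows the finger next to the collar. In the top crop the lug has moved to about (545,150), between clicks and heading for the broad mark at about (520,145), so I'll keep pushing.

{"name": "send_rows", "arguments": {
  "motion": "0 0.002 0 0 1; 0 0.004 0 0 1; 0 0.005 0 0 1; 0 0.005 0 0 1"
}}

```text
time: 8.1
ee_pos: [0.5737, -0.1369, 0.2328]
orientation: [[-0.995, 0.101, 0.002], [0.101, 0.995, -0.0], [-0.002, -0.0, -1.0]]
wrist_force: [5.4, 0.5, 4.0]
width: -0.0002
gripper_force: 3.1
```

```bash
cat > s2.py <<'E'
from fit import *
o=robot.observe();d=np.array(o['ee_pos'])-cc;print(d@ex,d@ey,d[2],'F',np.array(o['wrist_force'])@np.c_[ex,ey,ez],o['time'])
p=robot.snapshot('top')
for j in robot.mark_of('lug_tip',p):print('net',j['score'],np.array(j['uv']))
C=cloud(p,cc);Q=(C[:,:3]-np.array([.5327,-.1334,.2158]))@B
r=np.hypot(Q[:,0],Q[:,1]);a=np.arctan2(Q[:,1],Q[:,0])
m=(r>.032)&(r<.05)&(abs(Q[:,2])<.013)&(C[:,5:].mean(1)>70);print('ang top',m.sum(),np.quantile(a[m],[0,.25,.5,.75,1]))
E
python3 s2.py
```

```text
0.04306370789446099 -0.0015936262321734264 0.017482259155891577 F [5.3083 1.0576 3.9512] 8.1
net 0.55 [293.4 185.1]
ang top 11 [0.1376 0.2201 0.2789 0.3402 0.3905]
```

{"name": "send_rows", "arguments": {
  "motion": "-0.003 -0.006 0 0 1; -0.003 -0.014 0 0 1; -0.003 -0.014 0 0 1"
}}

```text
time: 8.57
ee_pos: [0.5736, -0.152, 0.2314]
orientation: [[-0.995, 0.102, -0.003], [0.102, 0.995, 0.0], [0.003, -0.0, -1.0]]
wrist_force: [0.1, -0.3, 0.7]
width: -0.0
gripper_force: 0.0
```

```bash
python3 s2.py; python3 - <<'E'
from fit import *
p=robot.snapshot('top');u=proj(p,cc).astype(int)
im=cv2.resize(p['color'][u[1]-25:u[1]+25,u[0]-25:u[0]+25],(500,500),interpolation=cv2.INTER_CUBIC)
c1=np.array([.5327,-.1334,.2158])
for a in(-.225,0,.225):
    t=(proj(p,c1+B@np.array([.046*np.cos(a),.046*np.sin(a),0]))-u+25)*10+5
    cv2.circle(im,tuple(t.astype(int)),3,(0,0,255),1)
cv2.imwrite('pics/h0.png',cv2.convertScaleAbs(im,alpha=1.4))
E
```

```text
0.04452770474540729 -0.0166143504135784 0.01606137234906871 F [ 0.1121 -0.2809  0.738 ] 8.575
net 0.46 [279.6 250.2]
ang top 15 [0.1385 0.2125 0.2776 0.326  0.3824]
```

View pics/h0.png

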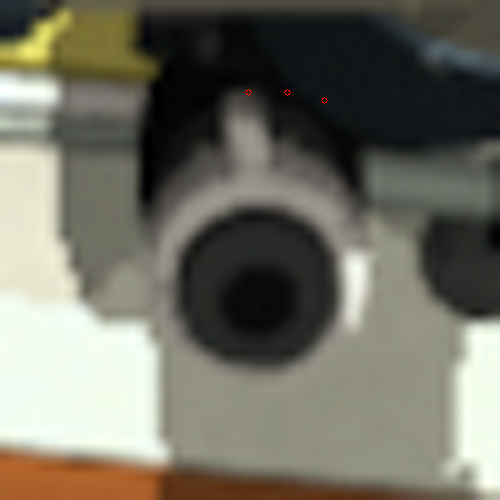

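The lug at (240,100) now matches the 0.225 circle, and it has turned 0.448 rad, which is exactly one click. It stayed there after I released it. Now I'll move over to the tab.

{"name": "send_rows", "arguments": {
  "motion": "-0.003 -0.004 -0.05 0 1; -0.003 -0.004 -0.1 0 1; -0.02 0.05 -0.1 0 1; -0.035 0.1 -0.1 0 1; -0.05 0.16 -0.1 0 1; -0.059 0.21 -0.1 0 1; -0.059 0.21 -0.1 0 1; -0.059 0.21 -0.04 0 1; -0.059 0.21 0.02 0 1; -0.059 0.21 0.08 0 1; -0.059 0.21 0.14 0 1; -0.059 0.21 0.175 0 1; -0.059 0.21 0.175 0 1"
}}

```text
time: 10.35
ee_pos: [0.6522, 0.0506, 0.0544]
orientation: [[-0.995, 0.102, -0.007], [0.102, 0.995, -0.002], [0.006, -0.002, -1.0]]
wrist_force: [0.2, -0.6, 0.2]
width: -0.0004
gripper_force: 0.0
```

```bash
cat > t.py <<'E'
from fit import *
o=robot.observe();print(o['ee_pos'],'F',o['wrist_force'],o['time'])
print('tcp from tab top centre (ex,ey):',(np.array(o['ee_pos'])-[.649,.006,0])@np.c_[ex,ey])
p=robot.snapshot('side');L=[]
for v in range(170,300):
    for u in range(250,310):
        X=w(p,(u,v))
        if abs(X[2]-.075)<.01 and .59<X[0]<.71 and -.12<X[1]<.05 and p['color'][v,u].max()>60:L.append(X)
L=np.array(L);print('tab pts',len(L),L.mean(0) if len(L) else'')
E
python3 t.py
```

```text
[0.6522 0.0506 0.0544] F [ 0.2064 -0.6137  0.2204] 10.35
tcp from tab top centre (ex,ey): [-0.0014  0.0447]
tab pts 125 [0.6478 0.0083 0.0758]
```

{"name": "send_rows", "arguments": {
  "motion": "0 -0.015 0 0 1; 0 -0.025 0 0 1; 0 -0.033 0 0 1; 0 -0.041 0 0 1; 0 -0.049 0 0 1; 0 -0.057 0 0 1; 0 -0.065 0 0 1; 0 -0.07 0 0 1; 0 -0.07 0 0 1"
}}

```text
time: 11.52
ee_pos: [0.6478, -0.0153, 0.0574]
orientation: [[-0.995, 0.101, 0.002], [0.101, 0.995, 0.004], [-0.001, 0.004, -1.0]]
wrist_force: [0.1, 9.8, 2.1]
width: -0.0001
gripper_force: 4.7
```

```bash
python3 t.py
```

```text
[ 0.6478 -0.0153  0.0574] F [0.0838 9.8144 2.1279] 11.525
tcp from tab top centre (ex,ey): [ 0.001  -0.0213]
tab pts 137 [ 0.643  -0.0341  0.0756]
```

{"name": "send_rows", "arguments": {
  "motion": "0 -0.003 0 0 1; 0 -0.006 0 0 1; 0 -0.009 0 0 1; 0 -0.011 0 0 1; 0 -0.011 0 0 1"
}}

```text
time: 12.2
ee_pos: [0.6466, -0.0262, 0.0573]
orientation: [[-0.995, 0.101, 0.001], [0.101, 0.995, 0.004], [-0.001, 0.004, -1.0]]
wrist_force: [-0.9, 10.9, 2.7]
width: -0.0001
gripper_force: 5.7
```

```bash
python3 t.py
```

```text
[ 0.6466 -0.0262  0.0573] F [-0.9161 10.9432  2.7431] 12.2
tcp from tab top centre (ex,ey): [ 0.0009 -0.0323]
tab pts 141 [ 0.6417 -0.0448  0.0754]
```

{"name": "send_rows", "arguments": {
  "motion": "0 -0.002 0 0 1; 0 -0.004 0 0 1; 0 -0.006 0 0 1; 0 -0.006 0 0 1"
}}

```text
time: 12.75
ee_pos: [0.6467, -0.0266, 0.0575]
orientation: [[-0.995, 0.1, 0.004], [0.1, 0.995, 0.012], [-0.003, 0.012, -1.0]]
wrist_force: [-2.1, 28.8, 4.9]
width: -0.0002
gripper_force: 14.3
```

```bash
python3 t.py
```

```text
[ 0.6467 -0.0266  0.0575] F [-2.1218 28.7898  4.9339] 12.75
tcp from tab top centre (ex,ey): [ 0.001  -0.0326]
tab pts 142 [ 0.6411 -0.045   0.0755]
```

{"name": "send_rows", "arguments": {
  "motion": "0 0.02 0 0 1; 0 0.05 0 0 1; 0 0.07 -0.03 0 1; 0 0.08 -0.09 0 1; 0 0.12 -0.15 0 1; 0 0.16 -0.2 0 1; 0 0.2 -0.2 0 1; 0 0.2 -0.2 0 1; 0 0.2 -0.2 0 1"
}}

```text
time: 13.92
ee_pos: [0.6657, 0.1633, 0.2562]
orientation: [[-0.995, 0.101, -0.002], [0.101, 0.995, -0.002], [0.002, -0.002, -1.0]]
wrist_force: [-0.0, -0.8, -0.3]
width: -0.0002
gripper_force: 0.0
```

```bash
python3 t.py; python3 s2.py; python3 - <<'E'
from fit import *
P={}
ims=[]
for n in('side','top'):
    p=robot.snapshot(n);u=proj(p,cc).astype(int)+([15,20] if n=='side' else [-10,0])
    ims.append(cv2.resize(p['color'][u[1]-50:u[1]+50,u[0]-50:u[0]+50],(400,400),interpolation=cv2.INTER_CUBIC))
    for q in['bar_a_c','bar_b_c','carton_c','bottle_c','beaker_c','brush_grip']:
        r=robot.mark_of(q,p)
        if r:print(n,q,round(r[0]['score'],2),np.array(r[0]['uv']))
cv2.imwrite('pics/i0.png',cv2.convertScaleAbs(np.hstack(ims),alpha=1.4))
E
```

```text
[0.6657 0.1633 0.2562] F [-0.0087 -0.8328 -0.2969] 13.925
tcp from tab top centre (ex,ey): [0.0007 0.1582]
tab pts 143 [ 0.6412 -0.0451  0.0754]
0.10439777870428507 0.30592974994988886 0.04109424458932448 F [-0.1503  0.189   0.5061] 13.975
net 0.47 [288.8 184.3]
ang top 24 [0.1369 0.2076 0.2623 0.3217 1.3249]
side bar_a_c 0.69 [208.7 217.5]
side bar_b_c 0.5 [223.2 309.4]
side carton_c 0.65 [266.  222.3]
side bottle_c 0.55 [215.4 322.6]
side beaker_c 0.67 [197.7 240.4]
side brush_grip 0.69 [232.8 150.7]
top bar_a_c 0.7 [251.5 242.9]
top carton_c 0.83 [357.5 172.4]
top bottle_c 0.59 [368.  229.7]
top beaker_c 0.91 [280.6 248.6]
top brush_grip 0.72 [156.9 224.3]
```

View pics/i0.png

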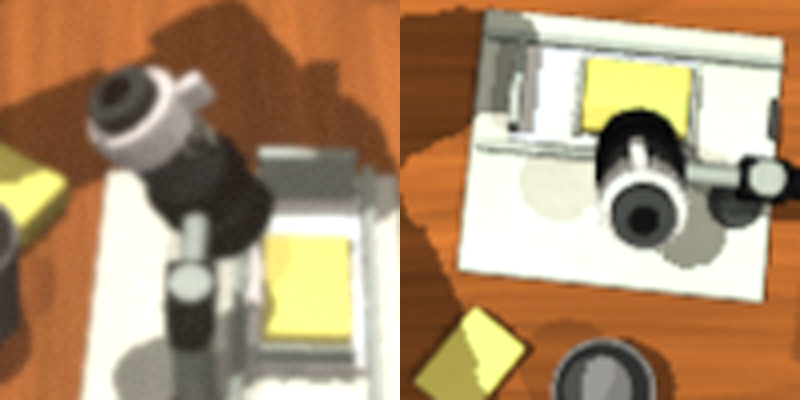

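The lug stands at the broad mark at (638,150) in the top crop. The carriage hit a firm stop at 29 N and hasn't sprung back, and nothing else on the table has moved. The arm is clear, so I'll hand in.

```bash
python3 -c "
from station import robot
print(robot.hand_in())"
```

```text
the job is handed in; nothing more can be done
None
```

The job is handed in, with no verdict returned: by camera, the collar lug rests in the third click at the broad mark, the carriage is home against its stop, the other things look unmoved, and the arm is clear.

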